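# Start the syrup valve's purge and hold its lever level

### The job

Start the purge of the syrup valve: on the key pad press fully down and let up again, one at a time and in this order, the long bar key, the small round key and the large round key; leave the square stop key alone. Then push the valve's spring lever down with the fingers until it is level, never down to its bottom stop, and keep it level for at least three seconds. Finish with the program still holding the lever level; do not move or knock over the jiggers, spoon, timer and tin standing about.

Things in the scene. Friction and masses are not known exactly. Their poses are not given: they have to be found in the camera images.
- key_pad: low grey metal key pad, 150 x 150 mm, top plate 40 mm above the worktop, fixed; four black keys in a 2 x 2 grid, centres 30 mm either way of the middle, which key is where changes. Origin: middle of its underside; z up, x away from the robot (yaw within 0.25). Pad and valve also change sides.
- key_bar_top (a point): Oblong key, 14 x 42 mm, its length along the pad's y. Sits in any of the pad's four cells. Gives from 1.5 N, fully down at 5 N, springs back up. Point: middle of its top face, 50 mm above the worktop with the key up, 44 mm fully down (the pad's plate is at 40 mm). Axes as the pad's.
- key_bar (a joint): travel of the long bar key in m: 0 up, 0.006 fully down.
- key_small_top (a point): Round key, 18 mm across. Sits in any of the pad's four cells. Gives from 1.5 N, fully down at 5 N, springs back up. Point: middle of its top face, 50 mm above the worktop with the key up, 44 mm fully down (the pad's plate is at 40 mm). Axes as the pad's.
- key_small (a joint): travel of the small round key in m: 0 up, 0.006 fully down.
- key_large_top (a point): Round key, 36 mm across. Sits in any of the pad's four cells. Gives from 1.5 N, fully down at 5 N, springs back up. Point: middle of its top face, 50 mm above the worktop with the key up, 44 mm fully down (the pad's plate is at 40 mm). Axes as the pad's.
- key_large (a joint): travel of the large round key in m: 0 up, 0.006 fully down.
- key_square_top (a point): Square key, 28 x 28 mm: the stop key, not to be pressed. Sits in any of the pad's four cells. Gives from 1.5 N, fully down at 5 N, springs back up. Point: middle of its top face, 50 mm above the worktop with the key up, 44 mm fully down (the pad's plate is at 40 mm). Axes as the pad's.
- key_square (a joint): travel of the square stop key in m: 0 up, 0.006 fully down.
- valve: syrup valve, fixed: steel drip tray 154 x 104 mm (top 12 mm above the worktop), grey column 62 mm wide at its far end (hinge cheeks on it to 198 mm high), spout, and a lever on top that points to the robot. Origin: on the worktop, straight below the middle of the lever's paddle when level; z up, x towards the column (yaw within 0.25). Hinge 85 mm, column 67 to 110 mm along +x.
- lever_pivot (a point): middle of the lever's hinge axis, 180 mm above the worktop; the axis lies along the valve's y.
- paddle_top (a point): middle of the top face of the lever's black paddle (38 mm along the lever, 50 wide, 12 thick), 85 mm from the hinge axis along the lever and 6 mm above its centre line; moves with the lever. Height above the worktop: about 230 mm at rest, 186 mm level, 152 mm on the bottom stop.
- lever (a joint): lever angle in rad: 0 at rest (paddle end raised 0.55 above level), 0.55 level, 0.95 on the bottom stop. Springs back up when let go; pushing down at the paddle's middle takes about 4 N near rest, 9 N level, 13 N at the bottom. Push the paddle from above with closed fingers, following its arc.
- spout_jigger: small steel jigger, 38 mm across, 66 mm high, standing loose on the drip tray below the spout, about 14 mm (along the valve's x) from the valve's origin; origin at the middle of its foot. Bystander.
- brown_spoon: dark brown spoon 183 mm long, lying on the right, pointing away from the robot; origin under its middle. Bystander.
- kitchen_timer: flat white timer 62 x 62 x 14 mm behind the work; origin under its middle. Bystander.
- tin: tin 57 mm across, 72 mm high, behind the work; origin under its middle. Bystander.
- jigger_a: steel jigger 42 mm across, 75 mm high, on the left; origin under its middle. Bystander.
- jigger_c: steel jigger 44 mm across, 80 mm high, on the left; origin under its middle. Bystander.

How it is judged:
On the way, in this order (a step that is already met when the one before it is completed fails the run):
1. the long bar key is pressed down, the other keys and the lever untouched (value of joint key_bar above 0.0045 m and value of joint each of key_small, key_large, key_square below 0.0015 m and value of joint lever below 0.06 rad), for 0.05 s.
2. then the small round key, the others up (value of joint key_small above 0.0045 m and value of joint each of key_bar, key_large, key_square below 0.0015 m and value of joint lever below 0.06 rad), for 0.05 s.
3. then the large round key, the others up (value of joint key_large above 0.0045 m and value of joint each of key_bar, key_small, key_square below 0.0015 m and value of joint lever below 0.06 rad), for 0.05 s.
4. then, all keys up, the fingers hold the lever level for 3 s (value of joint lever between 0.44 and 0.66 rad and contact force between the fingers and lever above 2 N and value of joint each of key_bar, key_small, key_large, key_square below 0.0015 m), for 3 s.
At the end, for the whole second after the job is handed in: The lever is at rest within 0.11 rad (about 6 degrees) of level (joint 0.44 to 0.66), held there by the fingers with more than 2 N; all four keys are up (less than 1.5 mm down); each bystander is within 30 mm of where it stood and the jigger under the spout stands upright (all of step 4 and velocity of joint lever between -0.1 and 0.1 rad/s and distance of each of spout_jigger, brown_spoon, kitchen_timer, tin, jigger_a, jigger_c from where it was at the start of the episode below 0.03 m and angle between spout_jigger's own z axis and vertical below 0.2 rad); the arm keeps its last pose, push and grip.
It fails at once if the square stop key is pressed (more than 3 mm) (value of joint key_square above 0.003 m).
It fails at once if two keys are down at once (value of joint each of key_bar, key_small above 0.003 m or value of joint each of key_bar, key_large above 0.003 m or value of joint each of key_small, key_large above 0.003 m).
It fails at once if the lever is pushed down to its bottom stop (joint over 0.88) (value of joint lever above 0.88 rad).
It fails at once if a bystander is moved more than 30 mm or knocked over (distance of any of spout_jigger, brown_spoon, kitchen_timer, tin, jigger_a, jigger_c from where it was at the start of the episode above 0.03 m or angle between any of spout_jigger, tin, jigger_a, jigger_c's own z axis and vertical above 0.5 rad).
It also fails if it takes over 58 s, if anything falls off the work surface, if the arm or the gripper's body presses on something with over 40 N, if the wrist force passes 120 N, or if a joint passes its speed limit or range.

### The arm

A 6-joint arm with a two-finger parallel gripper is mounted at the origin on a cart in front of the work surface, level with it; the furniture and walls round the work are solid. World frame = base frame: x ahead of the robot, y to its left, z up, the work surface at z = 0. Lengths are in m, angles in rad, forces in N, time in s.
With the tool pointing down it reaches from about 0.375 to 0.9 m from the base axis. Payload 3.1 kg.
Tool frame: the origin (TCP) lies on the centre line of the jaws, within the pads' length; the fingertips stand 14 mm ahead of it and the grasp point (between the pads) lies 5 mm behind it; z points along the fingers, y is the line along which they close (so a half turn about z gives the same grasp; the last joint's range is limited). The gripper opens to 87 mm and grips with 3 to 60 N. Pads are 19 mm wide; open, the fingers measure 117 mm over their backs; the gripper's body (75 mm by 190 mm) begins 51 mm behind the grasp point.
Start: joints at [-1.317, 0.527, 1.433, -0, 1.181, -0.178], TCP at [0.262, -0.567, 0.199] pointing down, gripper open.
Joint ranges: [-3.08, 3.08], [-0.75, 2.2], [0.22, 2.44], [-1.43, 4.57], [0, 2.65], [-2.85, 2.85]. Speed limits (rad/s): [2.79, 2.79, 3.14, 3.14, 3.14, 3.14].

### API

Orientations are given as a unit quaternion [x, y, z, w].
In Python, from rig import robot gives the robot as it stands.
- The arm moves only by the tool move_arm, never from a script. Its argument "commands" is a list of rows, each an object with "hand": the finger opening in cm, from 0 to 8.7; "travel": the shift along the tool's x, y, z in cm, a list of three; "twist": the turn, a rotation vector about the tool's x, y, z in degrees, a list of three. In form: [{"hand": hand, "travel": [dx, dy, dz], "twist": [wx, wy, wz]}, ...]. A call has 1 to 5 rows; each row shifts and turns the commanded pose from where the row before left it, along the tool's axes as they then stand; what a row does not reach is not made up. A row lasts 1/12 s, in which the tool goes at most 41.7 mm and 7.16 degrees, less where a joint would pass 70% of its speed; a pose out of reach is approached as far as the arm can. A call is refused whole if a number of a shift passes 4.17 or a number of a turn 7.16, either way. A call with a gripper value outside its range is refused whole. The fingers move at their own pace and stop on an object; "force" is the grip in N (left out, the last holds). Time passes only in rows, so rows that do not move let the fingers close. It gives the time, the measured TCP pose, the force, the opening and the grip force at its end, in the units of the state.
- robot.get_obs(): the state, without advancing time (a new reading comes with each control period).
- robot.camera(name): name is "scene" or "side" or "wrist"; returns a dict with "frame" (400x640x3 uint8, red, green, blue), "fov_y" (degrees; the focal length in pixels is half the picture's height over the tangent of half this angle, whatever the lens; pixels are square), "cx", "cy" (the principal point, pixels), "extrinsics" (4x4, takes a point from camera to world coordinates); the wrist camera has in their place "T_tool_cam" (4x4, takes a point from camera to tool coordinates, whose origin is the TCP and whose axes are the flange's). Camera axes: x right, y down, z forward; pixel columns grow to the right and rows downward; lengths in m; the calibration is good to about 2 mm. A picture is of the moment at which its call begins: read the wrist's pose just before it. There is no depth.
- robot.hand_in(): hands the job in; it is judged then, once.
The state is a dict: "time": time; "q": joint angles; "joint_velocities": joint speeds; "joint_torque": joint torques, N m; "position": TCP position; "tool_rot": TCP orientation; "ft_force": force on the tool from outside, world axes, zero at the start; "moment": the same for the moment, N m; "grip_width": finger opening in m; "grip_force": force on a finger pad.
Only numpy, scipy, OpenCV 4.12 (cv2) and the standard library are available. Lean on these libraries where they do the work, as an engineer would, in place of code of your own. Each camera call takes 0.05 s, during which the arm holds its last target. There are 200 camera calls.

## Working session

There is one attempt and no reset: what is moved stays moved. The work goes in short steps, Python scripts to look and compute and a tool call to move; the robot and the scene stay as the last step left them, time stands still between calls to the robot, and variables do not carry over. Pictures are saved under pics/ and viewed, at most 10 in all, crops included, and the job is handed in when it is done.

Besides the shell and the picture viewer there is one more tool, called after "Emit:" as name([rows], argument=value, ...), one row to a line, values as JSON. move_arm: Moves the arm, as the interface text tells. Its arguments: {"type":"object","properties":{"commands":{"type":"array"},"force":{"type":"number"}},"required":["commands"]}

```bash
mkdir -p pics
python3 - <<'E'
from rig import robot
import cv2,numpy as np,pickle
o=robot.get_obs();print({k:np.round(v,3).tolist() for k,v in o.items()})
d={}
for n in("scene","side"):
    c=robot.camera(n);d[n]=c;cv2.imwrite(f"pics/{n}0.png",c["frame"][:,:,::-1]);print(n,c["fov_y"],c["cx"],c["cy"],np.round(c["extrinsics"],3).tolist(),[k for k in c])
pickle.dump(d,open("cal.pkl","wb"))
E
```

```text
{'time': 0.0, 'q': [-1.317, 0.528, 1.434, -0.0, 1.181, -0.179], 'joint_velocities': [-0.001, -0.002, -0.0, -0.002, -0.001, 0.001], 'joint_torque': [-0.0, -44.005, -17.659, 0.063, 0.058, -0.0], 'position': [0.262, -0.567, 0.198], 'tool_rot': [0.977, 0.215, -0.0, -0.001], 'ft_force': [0.633, 0.2, 0.157], 'moment': [-0.015, -0.033, 0.018], 'grip_force': 0.0, 'grip_width': 0.087}
scene 54.40516410828179 319.36289748630566 204.15497796465723 [[-0.665, -0.307, 0.681, -0.174], [-0.747, 0.269, -0.609, 0.837], [0.004, -0.913, -0.408, 0.598], [0.0, 0.0, 0.0, 1.0]] ['frame', 'fov_y', 'cx', 'cy', 'extrinsics']
side 52.82012801840213 324.725193619104 196.02727335059762 [[0.999, 0.005, -0.032, 0.594], [0.028, -0.615, 0.788, -0.735], [-0.016, -0.788, -0.615, 0.905], [0.0, 0.0, 0.0, 1.0]] ['frame', 'fov_y', 'cx', 'cy', 'extrinsics']
```

View pics/scene0.png

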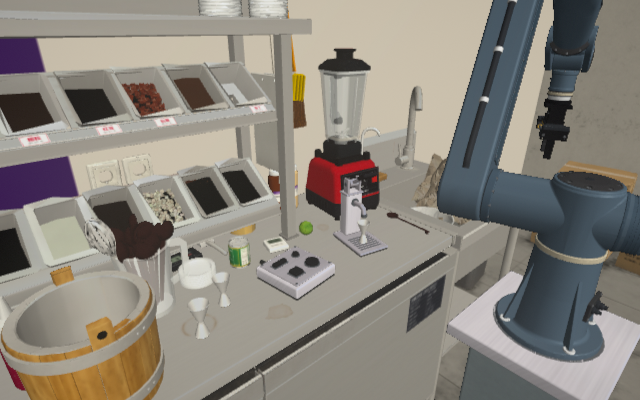

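View pics/side0.png

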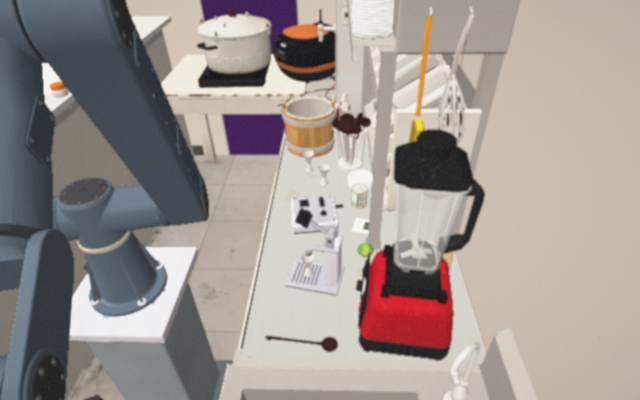

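The scene view shows the pad near (296,270), the valve at (358,220) with its tray at (360,243), and the jiggers at (200,318) and (222,290). In the side view the pad is near (315,213) and the valve at (320,265). I'll enlarge both areas.

Run:
```python
import cv2,numpy as np,pickle
d=pickle.load(open("cal.pkl","rb"))
def crop(n,u,v,w,h,s):
    return cv2.resize(d[n]["frame"][v:v+h,u:u+w,::-1],None,fx=s,fy=s,interpolation=cv2.INTER_CUBIC)
a=np.hstack([crop("scene",250,235,100,75,4),crop("scene",320,165,100,75,4)])
b=np.hstack([crop("side",270,180,100,75,4),crop("side",270,215,100,75,4)])
cv2.imwrite("pics/c1.png",np.vstack([a,b]))
```

```text
(no output)
```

View pics/c1.png

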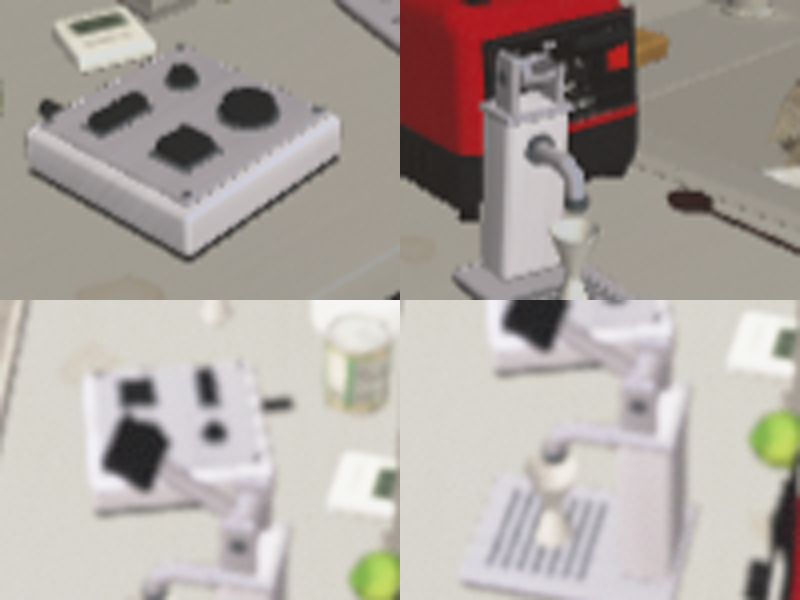

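The pad layout is bar far-left, small far-right, large near-right and square near-left. The side view shows the paddle at about (304,219).

```bash
cat > h.py <<'E'
import numpy as np,pickle
from scipy.optimize import least_squares
from scipy.spatial.transform import Rotation as R
d=pickle.load(open("cal.pkl","rb"))
def cam(n):
    c=d[n];f=200/np.tan(np.radians(c["fov_y"])/2);return c,f,np.array(c["extrinsics"])
def ray(n,u,v,z):
    c,f,E=cam(n);r=E[:3,:3]@[(u-c["cx"])/f,(v-c["cy"])/f,1];o=E[:3,3];return o+r*(z-o[2])/r[2]
def proj(n,p):
    c,f,E=cam(n);q=E[:3,:3].T@(np.asarray(p)-E[:3,3]);return np.array([c["cx"]+f*q[0]/q[2],c["cy"]+f*q[1]/q[2]])
def pose(p,l): 
    return np.array([p[0]+np.cos(p[2])*l[0]-np.sin(p[2])*l[1],p[1]+np.sin(p[2])*l[0]+np.cos(p[2])*l[1],l[2]])
E
python3 - <<'E'
from h import *
a=.03;z=.048
K=[("scene",279.5,263,a,a,z),("scene",295.3,253.8,a,-a,z),("scene",311.8,261.8,-a,-a,z),("scene",296.3,271.3,-a,a,z),
("side",321.6,201.6,a,a,z),("side",323.4,212.6,a,-a,z),("side",304,202.8,-a,a,z)]
r=least_squares(lambda p:np.ravel([proj(k[0],pose(p,k[3:]))-k[1:3] for k in K]),[.6,.1,0])
print("pad",r.x.round(4),r.fun.round(1))
for k in K: print(k[0],ray(*k[:3],z).round(3))
print("paddle",ray("side",304.1,218.6,.2295).round(3))
print("tray",[ray("side",u,v,.012).round(3).tolist() for u,v in[(285.5,285),(295.5,258.7),(340,289.5)]])
print("hinge",ray("side",330,241,.18).round(3),"jig",ray("side",307,266+84/4-1-6,.0).round(3))
E
```

```text
pad [0.5116 0.3047 0.1275] [-0.  -1.1  0.3 -0.9  0.2 -1.  -0.3 -0.8 -0.6 -1.2 -0.7 -0.9 -0.5 -1.1]
scene [0.533 0.341 0.048]
scene [0.542 0.282 0.048]
scene [0.482 0.275 0.048]
scene [0.475 0.332 0.048]
side [0.54  0.332 0.048]
side [0.548 0.274 0.048]
side [0.48  0.325 0.048]
paddle [0.509 0.036 0.23 ]
tray [[0.449, 0.001, 0.012], [0.468, 0.101, 0.012], [0.602, -0.013, 0.012]]
hinge [0.575 0.007 0.18 ] jig [ 0.507  0.03  -0.   ]
```

Emit:
move_arm([
  {"hand": 0,"travel": [0,0,-3],"twist": [0,0,6.2]},
  {"hand": 0,"travel": [0,0,-3],"twist": [0,0,6.2]},
  {"hand": 0,"travel": [0,0,-3],"twist": [0,0,6.2]},
  {"hand": 0,"travel": [0,0,-3],"twist": [0,0,6.2]},
  {"hand": 0,"travel": [2,-3,0],"twist": [0,0,0]},
], force=20)

```text
time: 0.52
position: [0.2805, -0.5457, 0.3255]
tool_rot: [1.0, -0.005, 0.001, 0.008]
ft_force: [0.5, -0.6, 2.6]
grip_width: 0.0615
grip_force: 0.0
```

Emit:
move_arm([
  {"hand": 0,"travel": [2,-3,0],"twist": [0,0,0]},
  {"hand": 0,"travel": [2,-3,0],"twist": [0,0,0]},
  {"hand": 0,"travel": [2,-3,0],"twist": [0,0,0]},
  {"hand": 0,"travel": [2,-3,0],"twist": [0,0,0]},
  {"hand": 0,"travel": [2,-3,0],"twist": [0,0,0]},
])

```text
time: 0.93
position: [0.3826, -0.3855, 0.3187]
tool_rot: [1.0, -0.0, -0.0, -0.0]
ft_force: [-0.4, -0.2, 1.0]
grip_width: 0.0285
grip_force: 0.0
```

Emit:
move_arm([
  {"hand": 0,"travel": [1,-4,0],"twist": [0,0,0]},
  {"hand": 0,"travel": [1,-4,0],"twist": [0,0,0]},
  {"hand": 0,"travel": [1,-4,0],"twist": [0,0,0]},
  {"hand": 0,"travel": [1,-4,0],"twist": [0,0,0]},
  {"hand": 0,"travel": [1,-4,0],"twist": [0,0,0]},
])

```text
time: 1.35
position: [0.4319, -0.1852, 0.3188]
tool_rot: [1.0, -0.0, -0.0, -0.0]
ft_force: [1.3, 0.1, -0.3]
grip_width: 0.002
grip_force: 0.0
```

Emit:
move_arm([
  {"hand": 0,"travel": [0,-4,0],"twist": [0,0,0]},
  {"hand": 0,"travel": [0,-4,0],"twist": [0,0,0]},
  {"hand": 0,"travel": [0,-4,0],"twist": [0,0,0]},
  {"hand": 0,"travel": [0,-4,0],"twist": [0,0,0]},
  {"hand": 0,"travel": [0,0,0],"twist": [0,0,0]},
])

```text
time: 1.77
position: [0.4302, -0.0205, 0.3188]
tool_rot: [1.0, 0.004, -0.001, -0.002]
ft_force: [-0.5, 0.5, 0.3]
grip_width: 0.0007
grip_force: 0.0
```

```bash
cat > w.py <<'E'
from rig import robot
import cv2,pickle,sys,numpy as np
o=robot.get_obs();c=robot.camera("wrist")
T=np.eye(4);from scipy.spatial.transform import Rotation as R
T[:3,:3]=R.from_quat(o["tool_rot"]).as_matrix();T[:3,3]=o["position"]
c["extrinsics"]=T@np.array(c["T_tool_cam"])
n=sys.argv[1];d=pickle.load(open("cal.pkl","rb"));d[n]=c;pickle.dump(d,open("cal.pkl","wb"))
cv2.imwrite(f"pics/{n}.png",c["frame"][:,:,::-1]);print(np.round(c["T_tool_cam"],3).tolist(),o["position"],o["tool_rot"])
E
python3 w.py w1
```

```text
[[-0.001, -0.961, -0.276, 0.075], [1.0, -0.001, -0.001, 0.0], [0.001, -0.276, 0.961, -0.185], [0.0, 0.0, 0.0, 1.0]] [ 0.43016642 -0.02051317  0.31880209] [ 9.99989562e-01  3.85424133e-03 -9.74117943e-04 -2.25206564e-03]
```

View pics/w1.png

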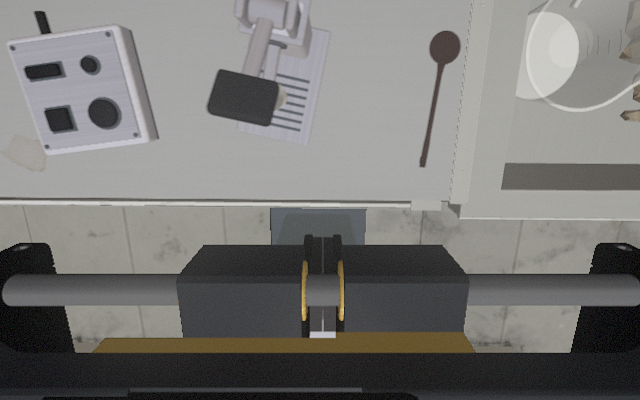

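The wrist view confirms the layout: bar (43,71), small (90,64), large (104,113), square (61,118). The paddle's top quad is about (220,69), (281,77), (272,125), (208,108).

```bash
cat >> h.py <<'E'
def lev(L,y,h,th=.55):
    return (.085-L*np.cos(th)+h*np.sin(th), y, .18+L*np.sin(th)+h*np.cos(th))
E
python3 - <<'E'
from h import *
import cv2
a=.03;z=.05
W=[("w1",43,70.5,a,a,z),("w1",89.5,64,a,-a,z),("w1",103.5,112.5,-a,-a,z),("w1",60,117.5,-a,a,z)]
r=least_squares(lambda p:np.ravel([proj(k[0],pose(p,k[3:]))-k[1:3] for k in W]),[.5,.3,.1])
print("pad",r.x.round(4),r.fun.round(1))
f=d["w1"]["frame"];g=cv2.cvtColor(f,cv2.COLOR_RGB2GRAY)
m=(g<75).astype(np.uint8);m[150:]=0;n,l,s,c=cv2.connectedComponentsWithStats(m)
for i in range(1,n):
    if s[i,4]>80: print(s[i],c[i].round(1))
b=f[50:145,195:345,::-1];cv2.imwrite("pics/c2.png",cv2.resize(b,None,fx=5,fy=5,interpolation=cv2.INTER_CUBIC))
P=[((220,69),lev(.066,.025,.006)),((281,77),lev(.066,-.025,.006)),((272,125),lev(.104,-.025,.006)),((208,108),lev(.104,.025,.006))]
r=least_squares(lambda p:np.ravel([proj("w1",pose(p,k[1]))-k[0] for k in P]),[.5,.03,-.1])
print("valve",r.x.round(4),r.fun.round(1))
E
```

```text
pad [0.5148 0.296  0.1325] [ 0.1 -0.7  0.  -0.7  0.6  0.3 -0.7  1.3]
[ 35  11  16  23 218] [42.3 21.9]
[423  31  37 119 986] [441.5  61.5]
[ 81  57  17  16 201] [88.7 64.3]
[ 25  63  37  17 469] [43.2 70.8]
[ 208   70   70   56 2863] [243.1  97.5]
[ 89  99  29  29 650] [103. 113.]
[ 45 107  29  25 529] [ 59.1 119.1]
valve [ 0.4945  0.0419 -0.1777] [-1.1 -2.   1.5  2.5  0.9 -2.4 -1.3  2. ]
```

View pics/c2.png

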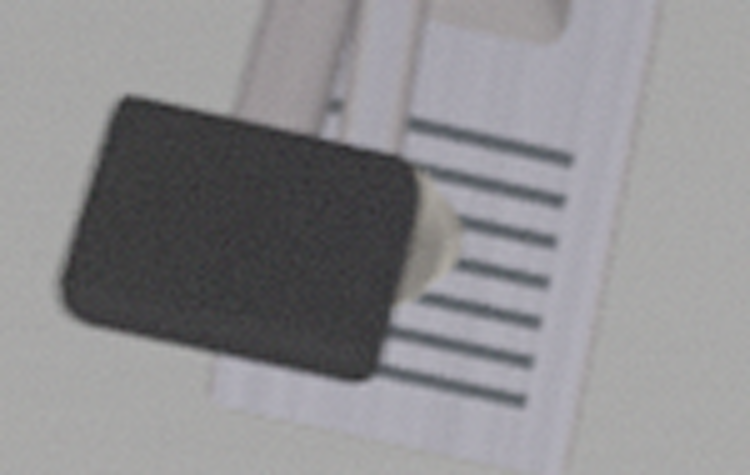

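The paddle sits at about (0.510, 0.039). The wrist and side cameras agree on that. For a second, closer measurement I'll move over the pad.

Emit:
move_arm([
  {"hand": 0,"travel": [0.5,-4,0],"twist": [0,0,0]},
  {"hand": 0,"travel": [0.5,-4,0],"twist": [0,0,0]},
  {"hand": 0,"travel": [0.5,-4,0],"twist": [0,0,0]},
  {"hand": 0,"travel": [0.5,-4,0],"twist": [0,0,0]},
  {"hand": 0,"travel": [0.5,-4,0],"twist": [0,0,0]},
])

```text
time: 2.23
position: [0.4578, 0.1731, 0.319]
tool_rot: [1.0, -0.001, 0.0, 0.0]
ft_force: [1.3, -0.5, 1.5]
grip_width: 0.0004
grip_force: 0.0
```

Emit:
move_arm([
  {"hand": 0,"travel": [0.5,-4,0],"twist": [0,0,0]},
  {"hand": 0,"travel": [0,-4,0],"twist": [0,0,0]},
  {"hand": 0,"travel": [0,-3.7,0],"twist": [0,0,0]},
  {"hand": 0,"travel": [0,0,3],"twist": [0,0,0]},
  {"hand": 0,"travel": [0,0,3],"twist": [0,0,0]},
])

```text
time: 2.65
position: [0.4645, 0.2914, 0.2597]
tool_rot: [1.0, 0.001, 0.003, -0.001]
ft_force: [0.2, 0.3, -0.8]
grip_width: 0.0001
grip_force: 0.0
```

Emit:
move_arm([
  {"hand": 0,"travel": [0,0,3],"twist": [0,0,0]},
  {"hand": 0,"travel": [0,0,3],"twist": [0,0,0]},
  {"hand": 0,"travel": [0,0,0],"twist": [0,0,0]},
  {"hand": 0,"travel": [0,0,0],"twist": [0,0,0]},
])

```text
time: 2.98
position: [0.4619, 0.2883, 0.1978]
tool_rot: [1.0, -0.001, -0.002, 0.001]
ft_force: [0.5, -0.2, 0.6]
grip_width: 0.0007
grip_force: 0.0
```

```bash
python3 w.py w2
```

```text
[[-0.001, -0.961, -0.276, 0.075], [1.0, -0.001, -0.001, 0.0], [0.001, -0.276, 0.961, -0.185], [0.0, 0.0, 0.0, 1.0]] [0.46191341 0.28828395 0.19775221] [ 9.99997353e-01 -7.13603567e-04 -1.98843375e-03  9.12008529e-04]
```

View pics/w2.png

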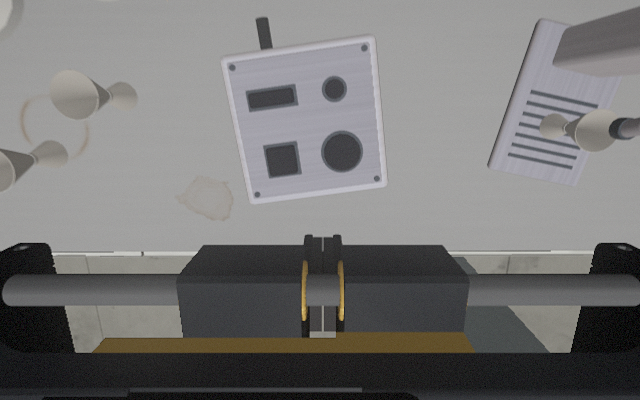

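The pad is now square in view: bar (272,97), small (334,89), large (342,151), square (282,160). The tray's left edge runs from (540,20) to (490,168).

Run:
```python
from h import *
import cv2
g=cv2.cvtColor(d["w2"]["frame"],cv2.COLOR_RGB2GRAY)[:200];m=(g<85).astype(np.uint8)
n,l,s,c=cv2.connectedComponentsWithStats(m)
B=[]
for q,lx,ly in[((272,97),1,1),((334,89),1,-1),((342,151),-1,-1),((282,160),-1,1)]:
    i=l[q[1],q[0]];x,y,w,h=s[i,:4];print(s[i],c[i].round(1));B.append((c[i],.03*lx,.03*ly,.049))
r=least_squares(lambda p:np.ravel([proj("w2",pose(p,k[1:]))-k[0] for k in B]),[.5,.3,.1])
print("pad",r.x.round(4),r.fun.round(1))
for k in B: print(pose(r.x,k[1:]).round(4))
a=ray("w2",541,20,.012);b=ray("w2",489,167,.012);e=ray("w2",575,184,.012);print(a,b,e,"yaw",np.arctan2(*(a-b)[1::-1]),np.linalg.norm(b-e))
mid=(b+e)/2; print(mid)
```

```text
[248  87  47  22 723] [270.7  97.6]
[325  79  19  20 306] [334.   88.5]
[ 324  133   37   38 1070] [341.7 151.8]
[266 145  32  32 844] [281.6 160. ]
pad [0.5146 0.3024 0.1345] [-0.3 -0.3  0.2 -0.4  0.4  0.4 -0.3  0.5]
[0.5403 0.3361 0.049 ]
[0.5484 0.2766 0.049 ]
[0.4889 0.2686 0.049 ]
[0.4809 0.3281 0.049 ]
[0.61236159 0.07359746 0.012     ] [0.46680218 0.10501849 0.012     ] [0.44735816 0.00668118 0.012     ] yaw -0.21260177516492776 0.10024119591248241
[0.45708017 0.05584983 0.012     ]
```

Emit:
move_arm([
  {"hand": 0,"travel": [3,-2,0],"twist": [0,0,0]},
  {"hand": 0,"travel": [3,-2,1],"twist": [0,0,0]},
  {"hand": 0,"travel": [1.8,-0.6,3],"twist": [0,0,0]},
  {"hand": 0,"travel": [0,0,4],"twist": [0,0,0]},
  {"hand": 0,"travel": [0,0,3.4],"twist": [0,0,0]},
])

```text
time: 3.45
position: [0.5447, 0.3367, 0.0869]
tool_rot: [1.0, -0.0, 0.004, -0.001]
ft_force: [-1.8, -0.8, -1.8]
grip_width: 0.0005
grip_force: 0.0
```

Emit:
move_arm([
  {"hand": 0,"travel": [0,0,0],"twist": [0,0,0]},
  {"hand": 0,"travel": [0,0,0],"twist": [0,0,0]},
  {"hand": 0,"travel": [0,0,0],"twist": [0,0,0]},
])

```text
time: 3.7
position: [0.5428, 0.3364, 0.0883]
tool_rot: [1.0, -0.0, 0.003, -0.001]
ft_force: [0.5, 0.3, 0.8]
grip_width: 0.0004
grip_force: 0.0
```

```bash
python3 w.py w3
```

```text
[[-0.001, -0.961, -0.276, 0.075], [1.0, -0.001, -0.001, 0.0], [0.0, -0.276, 0.961, -0.185], [0.0, 0.0, 0.0, 1.0]] [0.54278075 0.33638782 0.08834707] [ 9.99995780e-01 -1.64510259e-04  2.69884846e-03 -1.06245816e-03]
```

View pics/w3.png

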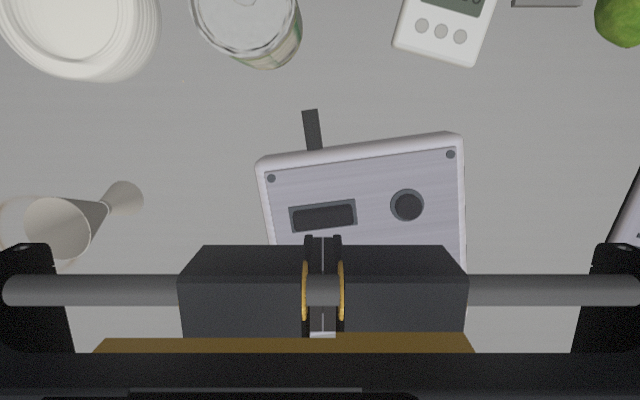

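Run:
```python
from h import *
print(ray("w3",323,216,.05),ray("w3",407,205,.05))
```

```text
[0.54230227 0.3358406  0.05      ] [0.55015603 0.27860434 0.05      ]
```

Emit:
move_arm([
  {"hand": 0,"travel": [0,0,1.5],"twist": [0,0,0]},
  {"hand": 0,"travel": [0,0,0.7],"twist": [0,0,0]},
  {"hand": 0,"travel": [0,0,0.5],"twist": [0,0,0]},
  {"hand": 0,"travel": [0,0,0.4],"twist": [0,0,0]},
  {"hand": 0,"travel": [0,0,0],"twist": [0,0,0]},
])

```text
time: 4.17
position: [0.5401, 0.3356, 0.0543]
tool_rot: [1.0, -0.0, -0.0, 0.0]
ft_force: [-0.7, -0.2, 0.1]
grip_width: 0.0004
grip_force: 0.0
```

```bash
python3 w.py w4
python3 - <<'E'
from rig import robot
o=robot.get_obs();print(o["position"],o["ft_force"],o["q"])
E
```

```text
[[-0.001, -0.961, -0.276, 0.075], [1.0, -0.001, -0.001, 0.0], [0.001, -0.276, 0.961, -0.185], [0.0, 0.0, 0.0, 1.0]] [0.54011275 0.33561547 0.05429121] [ 9.99999999e-01 -6.07544194e-06 -3.16112721e-05  1.94695678e-05]
[0.54026878 0.33570369 0.05447583] [-0.56739862 -0.01811021  0.09590985] [3.80566410e-01 7.22733944e-01 1.51463259e+00 1.80449081e-05
 9.03990502e-01 1.95136097e+00]
```

View pics/w4.png

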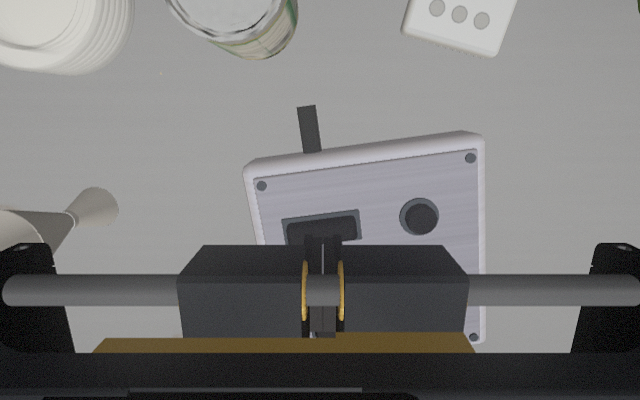

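Run:
```python
from h import *
import cv2
from rig import robot
for n in("w3","w4"):
    E=d[n]["extrinsics"]
    T=E@np.linalg.inv(np.array(d[n]["T_tool_cam"]))
    print(n,d[n]["fov_y"],[proj(n,(T@[x,0,.014,1])[:3]).round(1).tolist() for x in(-.0095,0,.0095)],[proj(n,(.5413,.336,z)).round(1).tolist() for z in(.05,.044)])
ims=[]
for n,u,v in(("scene",250,205),("side",265,165)):
    c=robot.camera(n);d[n+"4"]=c;ims.append(cv2.resize(c["frame"][v:v+110,u:u+80,::-1],None,fx=5,fy=5,interpolation=cv2.INTER_CUBIC))
    print([proj(n,p).round(1).tolist() for p in((.540,.3357,.0403),(.540,.3357,.054))])
cv2.imwrite("pics/c4.png",np.hstack(ims))
```

```text
w3 60.574278839728045 [[322.1, 241.8], [322.0, 227.6], [322.0, 213.0]] [[322.8, 217.4], [322.8, 214.7]]
w4 60.574278839728045 [[322.1, 241.8], [322.0, 227.6], [322.0, 213.0]] [[321.4, 231.5], [321.4, 227.9]]
[[279.8, 263.7], [279.6, 259.2]]
[[321.7, 202.6], [321.7, 199.5]]
```

View pics/c4.png

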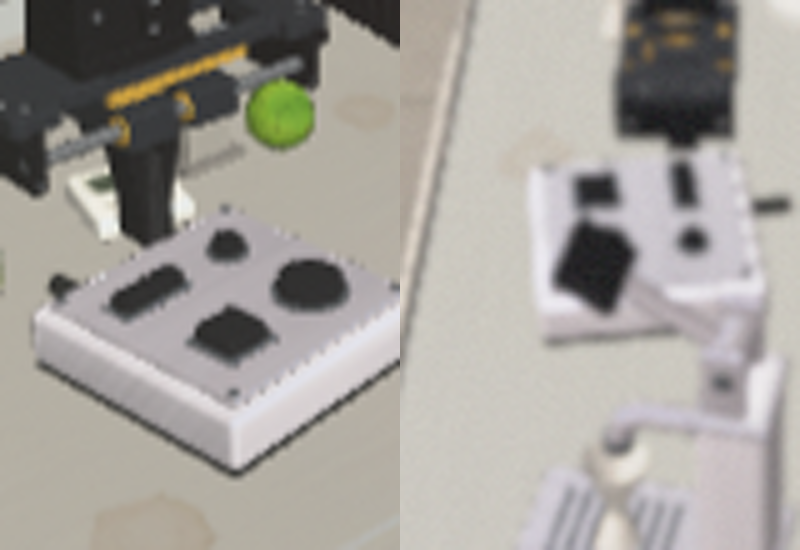

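All three cameras agree that the closed fingertips are about 75 mm above the worktop, roughly 35 mm higher than the reported pose plus 14 mm implies. The lateral alignment with the bar key is good. I'll go down and feel for contact.

Emit:
move_arm([
  {"hand": 0,"travel": [0,0,1],"twist": [0,0,0]},
  {"hand": 0,"travel": [0,0,0.7],"twist": [0,0,0]},
  {"hand": 0,"travel": [0,0,0],"twist": [0,0,0]},
  {"hand": 0,"travel": [0,0,0],"twist": [0,0,0]},
])

```text
time: 4.65
position: [0.5394, 0.3353, 0.036]
tool_rot: [1.0, -0.0, -0.001, 0.0]
ft_force: [-0.4, 0.4, 0.8]
grip_width: 0.0005
grip_force: 0.0
```

Emit:
move_arm([
  {"hand": 0,"travel": [0,0,0.3],"twist": [0,0,0]},
  {"hand": 0,"travel": [0,0,0],"twist": [0,0,0]},
])

```text
time: 4.82
position: [0.54, 0.3356, 0.0337]
tool_rot: [1.0, -0.0, -0.0, 0.0]
ft_force: [0.1, 0.0, -0.5]
grip_width: 0.0003
grip_force: 0.0
```

Emit:
move_arm([
  {"hand": 0,"travel": [0,0,0.3],"twist": [0,0,0]},
  {"hand": 0,"travel": [0,0,0],"twist": [0,0,0]},
])

```text
time: 4.98
position: [0.54, 0.3355, 0.0308]
tool_rot: [1.0, -0.0, -0.0, 0.0]
ft_force: [0.2, -0.8, 1.2]
grip_width: 0.0003
grip_force: 0.0
```

Emit:
move_arm([
  {"hand": 0,"travel": [0,0,0.3],"twist": [0,0,0]},
  {"hand": 0,"travel": [0,0,0],"twist": [0,0,0]},
])

```text
time: 5.15
position: [0.5399, 0.3355, 0.0277]
tool_rot: [1.0, -0.0, -0.0, 0.0]
ft_force: [-0.0, -0.0, 0.5]
grip_width: 0.0005
grip_force: 0.0
```

Emit:
move_arm([
  {"hand": 0,"travel": [0,0,0.3],"twist": [0,0,0]},
  {"hand": 0,"travel": [0,0,0],"twist": [0,0,0]},
])

```text
time: 5.32
position: [0.5403, 0.3357, 0.0251]
tool_rot: [1.0, -0.0, 0.0, -0.0]
ft_force: [-0.1, 0.4, 2.5]
grip_width: 0.0007
grip_force: 1.2
```

Emit:
move_arm([
  {"hand": 0,"travel": [0,0,0.2],"twist": [0,0,0]},
  {"hand": 0,"travel": [0,0,0],"twist": [0,0,0]},
])

```text
time: 5.48
position: [0.5404, 0.3357, 0.0233]
tool_rot: [1.0, -0.0, 0.0, -0.0]
ft_force: [-0.5, -0.7, 3.8]
grip_width: 0.0002
grip_force: 1.7
```

Emit:
move_arm([
  {"hand": 0,"travel": [0,0,0.2],"twist": [0,0,0]},
  {"hand": 0,"travel": [0,0,0.2],"twist": [0,0,0]},
  {"hand": 0,"travel": [0,0,0],"twist": [0,0,0]},
  {"hand": 0,"travel": [0,0,0],"twist": [0,0,0]},
])

```text
time: 5.82
position: [0.5404, 0.3358, 0.0209]
tool_rot: [1.0, 0.0, 0.0, -0.0]
ft_force: [-2.5, -0.7, 12.6]
grip_width: 0.0005
grip_force: 6.0
```

Bar key fully down: the force jumped to 12.6 N. I'll release it and do the small key.

Emit:
move_arm([
  {"hand": 0,"travel": [0,0,-1.5],"twist": [0,0,0]},
  {"hand": 0,"travel": [0,0,-1.8],"twist": [0,0,0]},
  {"hand": 0,"travel": [0.4,3,0],"twist": [0,0,0]},
  {"hand": 0,"travel": [0.4,2.9,0],"twist": [0,0,0]},
  {"hand": 0,"travel": [0,0,0],"twist": [0,0,0]},
])

```text
time: 6.23
position: [0.5486, 0.2725, 0.0519]
tool_rot: [1.0, -0.001, -0.0, 0.001]
ft_force: [-1.0, -0.3, 0.1]
grip_width: 0.0005
grip_force: 0.0
```

Emit:
move_arm([
  {"hand": 0,"travel": [0,0,0],"twist": [0,0,0]},
  {"hand": 0,"travel": [0,0,1.3],"twist": [0,0,0]},
  {"hand": 0,"travel": [0,0,0.9],"twist": [0,0,0]},
  {"hand": 0,"travel": [0,0,0],"twist": [0,0,0]},
])

```text
time: 6.57
position: [0.5462, 0.2769, 0.0278]
tool_rot: [1.0, 0.0, -0.002, 0.001]
ft_force: [-0.4, -0.8, -0.6]
grip_width: 0.0003
grip_force: 0.0
```

Emit:
move_arm([
  {"hand": 0,"travel": [0,0,0.5],"twist": [0,0,0]},
  {"hand": 0,"travel": [0,0,0],"twist": [0,0,0]},
  {"hand": 0,"travel": [0,0,0],"twist": [0,0,0]},
])

```text
time: 6.82
position: [0.5476, 0.2773, 0.0252]
tool_rot: [1.0, 0.0, -0.001, -0.0]
ft_force: [-0.3, 1.2, 3.0]
grip_width: 0.0001
grip_force: 1.2
```

Emit:
move_arm([
  {"hand": 0,"travel": [0,0,0.3],"twist": [0,0,0]},
  {"hand": 0,"travel": [0,0,0.3],"twist": [0,0,0]},
  {"hand": 0,"travel": [0,0,0],"twist": [0,0,0]},
  {"hand": 0,"travel": [0,0,0],"twist": [0,0,0]},
])

```text
time: 7.15
position: [0.5481, 0.2772, 0.0209]
tool_rot: [1.0, -0.0, 0.0, -0.0]
ft_force: [-4.0, 0.8, 12.1]
grip_width: 0.0004
grip_force: 5.8
```

Small key fully down. Now the large key.

Emit:
move_arm([
  {"hand": 0,"travel": [0,0,-1.5],"twist": [0,0,0]},
  {"hand": 0,"travel": [0,0,-1.8],"twist": [0,0,0]},
  {"hand": 0,"travel": [-3,0.4,0],"twist": [0,0,0]},
  {"hand": 0,"travel": [-2.9,0.4,0],"twist": [0,0,0]},
  {"hand": 0,"travel": [0,0,0],"twist": [0,0,0]},
])

```text
time: 7.57
position: [0.4813, 0.267, 0.0515]
tool_rot: [1.0, 0.001, -0.005, 0.002]
ft_force: [-1.5, -0.5, -0.8]
grip_width: 0.0002
grip_force: 0.0
```

Emit:
move_arm([
  {"hand": 0,"travel": [0,0,0],"twist": [0,0,0]},
  {"hand": 0,"travel": [0,0,1.3],"twist": [0,0,0]},
  {"hand": 0,"travel": [0,0,0.9],"twist": [0,0,0]},
  {"hand": 0,"travel": [0,0,0],"twist": [0,0,0]},
])

```text
time: 7.9
position: [0.4894, 0.2683, 0.0285]
tool_rot: [1.0, -0.0, -0.001, 0.0]
ft_force: [-0.1, 0.2, -0.9]
grip_width: 0.0009
grip_force: 0.0
```

Emit:
move_arm([
  {"hand": 0,"travel": [0,0,0.5],"twist": [0,0,0]},
  {"hand": 0,"travel": [0,0,0],"twist": [0,0,0]},
  {"hand": 0,"travel": [0,0,0],"twist": [0,0,0]},
])

```text
time: 8.15
position: [0.4901, 0.2687, 0.0253]
tool_rot: [1.0, -0.0, 0.001, -0.0]
ft_force: [0.6, -1.3, 2.6]
grip_width: 0.0004
grip_force: 1.2
```

Emit:
move_arm([
  {"hand": 0,"travel": [0,0,0.3],"twist": [0,0,0]},
  {"hand": 0,"travel": [0,0,0.3],"twist": [0,0,0]},
  {"hand": 0,"travel": [0,0,0],"twist": [0,0,0]},
  {"hand": 0,"travel": [0,0,0],"twist": [0,0,0]},
])

```text
time: 8.48
position: [0.4902, 0.2687, 0.0209]
tool_rot: [1.0, 0.0, 0.001, -0.0]
ft_force: [-1.7, -1.7, 12.5]
grip_width: 0.0007
grip_force: 6.2
```

Emit:
move_arm([
  {"hand": 0,"travel": [0,0,-1.5],"twist": [0,0,0]},
  {"hand": 0,"travel": [0,0,-3.6],"twist": [0,0,0]},
  {"hand": 0,"travel": [0,0,-3.6],"twist": [0,0,0]},
  {"hand": 0,"travel": [0,0,-3.6],"twist": [0,0,0]},
  {"hand": 0,"travel": [0,0,-3.6],"twist": [0,0,0]},
])

```text
time: 8.9
position: [0.4885, 0.2686, 0.1793]
tool_rot: [1.0, -0.0, -0.001, 0.0]
ft_force: [1.3, 0.1, 0.3]
grip_width: 0.0005
grip_force: 0.0
```

Emit:
move_arm([
  {"hand": 0,"travel": [0,0,-3.6],"twist": [0,0,0]},
  {"hand": 0,"travel": [0,0,-3.6],"twist": [0,0,0]},
  {"hand": 0,"travel": [0,0,-2],"twist": [0,0,0]},
  {"hand": 0,"travel": [0,0,0],"twist": [0,0,0]},
  {"hand": 0,"travel": [0,0,0],"twist": [0,0,0]},
])

```text
time: 9.32
position: [0.4895, 0.2689, 0.2711]
tool_rot: [1.0, 0.0, 0.001, -0.0]
ft_force: [0.2, 0.1, 0.3]
grip_width: 0.0007
grip_force: 0.0
```

Emit:
move_arm([
  {"hand": 0,"travel": [0.3,3.8,0],"twist": [0,0,0]},
  {"hand": 0,"travel": [0.3,3.8,0],"twist": [0,0,0]},
  {"hand": 0,"travel": [0.3,3.8,0],"twist": [0,0,0]},
  {"hand": 0,"travel": [0.3,3.8,0],"twist": [0,0,0]},
  {"hand": 0,"travel": [0.3,3.8,0],"twist": [0,0,0]},
])

```text
time: 9.73
position: [0.5023, 0.0773, 0.2677]
tool_rot: [1.0, 0.0, -0.003, -0.0]
ft_force: [0.8, 0.5, -0.1]
grip_width: 0.0001
grip_force: 0.0
```

Emit:
move_arm([
  {"hand": 0,"travel": [0.3,3.8,0],"twist": [0,0,0]},
  {"hand": 0,"travel": [0,0,0],"twist": [0,0,0]},
  {"hand": 0,"travel": [0,0,0],"twist": [0,0,0]},
  {"hand": 0,"travel": [0,0,0],"twist": [0,0,0]},
])

```text
time: 10.07
position: [0.506, 0.041, 0.2684]
tool_rot: [1.0, -0.001, -0.002, -0.001]
ft_force: [-0.1, -0.1, 0.1]
grip_width: 0.0008
grip_force: 0.0
```

```bash
python3 w.py w5
python3 - <<'E'
from rig import robot
import cv2,numpy as np
ims=[]
for n,u,v in(("scene",310,130),("side",265,165)):
    c=robot.camera(n);ims.append(cv2.resize(c["frame"][v:v+110,u:u+80,::-1],None,fx=5,fy=5,interpolation=cv2.INTER_CUBIC))
cv2.imwrite("pics/c5.png",np.hstack(ims))
E
```

```text
[[-0.001, -0.961, -0.276, 0.075], [1.0, -0.001, -0.001, 0.0], [0.001, -0.276, 0.961, -0.185], [0.0, 0.0, 0.0, 1.0]] [0.50595703 0.0409553  0.26841328] [ 9.99997710e-01 -5.27352993e-04 -1.97497632e-03 -6.34172487e-04]
```

View pics/c5.png

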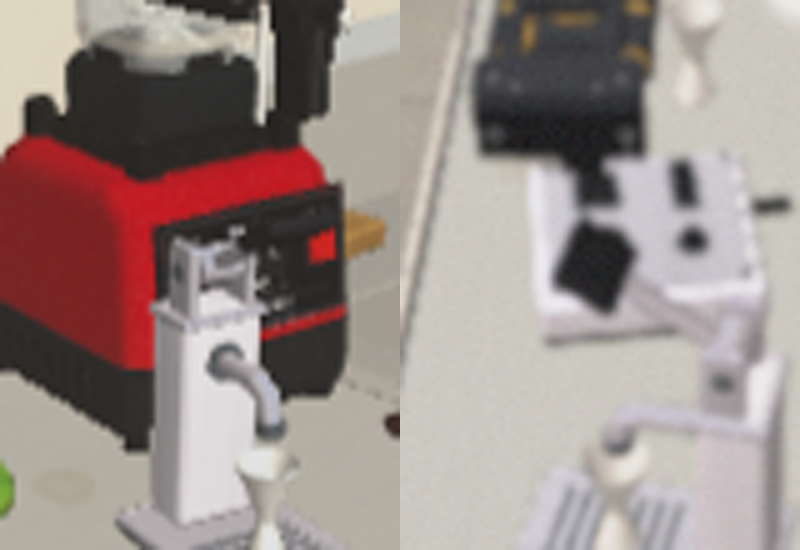

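The fingers are centred over the paddle, at column 595 of the side crop like the paddle. Down in small steps now.

Emit:
move_arm([
  {"hand": 0,"travel": [0,0,2.5],"twist": [0,0,0]},
  {"hand": 0,"travel": [0,0,2.2],"twist": [0,0,0]},
  {"hand": 0,"travel": [0,0,0],"twist": [0,0,0]},
  {"hand": 0,"travel": [0,0,0],"twist": [0,0,0]},
])

```text
time: 10.55
position: [0.5061, 0.0419, 0.2224]
tool_rot: [1.0, 0.001, -0.002, -0.0]
ft_force: [0.8, -0.6, 0.9]
grip_width: 0.0005
grip_force: 0.0
```

Emit:
move_arm([
  {"hand": 0,"travel": [0,0,0.6],"twist": [0,0,0]},
  {"hand": 0,"travel": [0,0,0.6],"twist": [0,0,0]},
  {"hand": 0,"travel": [0,0,0],"twist": [0,0,0]},
])

```text
time: 10.8
position: [0.5079, 0.041, 0.2114]
tool_rot: [1.0, 0.0, 0.001, -0.0]
ft_force: [1.0, 0.7, 2.5]
grip_width: 0.0002
grip_force: 1.5
```

Emit:
move_arm([
  {"hand": 0,"travel": [-0.1,0,0.5],"twist": [0,0,0]},
  {"hand": 0,"travel": [-0.2,0,0.5],"twist": [0,0,0]},
  {"hand": 0,"travel": [0,0,0],"twist": [0,0,0]},
])

```text
time: 11.05
position: [0.5042, 0.0411, 0.2009]
tool_rot: [1.0, -0.0, 0.0, -0.001]
ft_force: [1.2, 2.3, 3.8]
grip_width: 0.0007
grip_force: 2.0
```

Emit:
move_arm([
  {"hand": 0,"travel": [-0.2,0,0.6],"twist": [0,0,0]},
  {"hand": 0,"travel": [-0.2,0,0.6],"twist": [0,0,0]},
  {"hand": 0,"travel": [-0.2,0,0.6],"twist": [0,0,0]},
  {"hand": 0,"travel": [-0.1,0,0.6],"twist": [0,0,0]},
  {"hand": 0,"travel": [0,0,0],"twist": [0,0,0]},
])

```text
time: 11.47
position: [0.4968, 0.0418, 0.1768]
tool_rot: [1.0, -0.001, -0.0, -0.001]
ft_force: [0.4, 5.0, 5.9]
grip_width: 0.0002
grip_force: 3.2
```

Emit:
move_arm([
  {"hand": 0,"travel": [-0.1,0,0.6],"twist": [0,0,0]},
  {"hand": 0,"travel": [0,0,0.6],"twist": [0,0,0]},
  {"hand": 0,"travel": [0,0,0],"twist": [0,0,0]},
  {"hand": 0,"travel": [0,0,0],"twist": [0,0,0]},
])

```text
time: 11.8
position: [0.4954, 0.0418, 0.1654]
tool_rot: [1.0, -0.0, -0.001, -0.001]
ft_force: [-0.7, 5.7, 7.2]
grip_width: 0.0004
grip_force: 3.8
```

Emit:
move_arm([
  {"hand": 0,"travel": [0,-0.2,0.2],"twist": [0,0,0]},
  {"hand": 0,"travel": [0,-0.1,0],"twist": [0,0,0]},
  {"hand": 0,"travel": [0,0,0],"twist": [0,0,0]},
  {"hand": 0,"travel": [0,0,0],"twist": [0,0,0]},
  {"hand": 0,"travel": [0,0,0],"twist": [0,0,0]},
])

```text
time: 12.22
position: [0.4954, 0.0421, 0.1638]
tool_rot: [1.0, 0.001, -0.001, 0.002]
ft_force: [-1.7, -2.9, 7.4]
grip_width: 0.0003
grip_force: 4.0
```

Emit:
move_arm([
  {"hand": 0,"travel": [0,0,0.2],"twist": [0,0,0]},
  {"hand": 0,"travel": [0,0,0],"twist": [0,0,0]},
  {"hand": 0,"travel": [0,0,0],"twist": [0,0,0]},
  {"hand": 0,"travel": [0,0,0],"twist": [0,0,0]},
  {"hand": 0,"travel": [0,0,0],"twist": [0,0,0]},
])

```text
time: 12.63
position: [0.4953, 0.0422, 0.1619]
tool_rot: [1.0, 0.001, -0.001, 0.001]
ft_force: [-2.8, -2.8, 9.0]
grip_width: 0.0006
grip_force: 4.7
```

Emit:
move_arm([
  {"hand": 0,"travel": [0,0,0],"twist": [0,0,0]},
  {"hand": 0,"travel": [0,0,0],"twist": [0,0,0]},
  {"hand": 0,"travel": [0,0,0],"twist": [0,0,0]},
  {"hand": 0,"travel": [0,0,0],"twist": [0,0,0]},
  {"hand": 0,"travel": [0,0,0],"twist": [0,0,0]},
])

```text
time: 13.05
position: [0.4953, 0.0422, 0.1619]
tool_rot: [1.0, 0.001, -0.001, 0.001]
ft_force: [-3.4, -2.4, 9.4]
grip_width: 0.0007
grip_force: 4.7
```

Emit:
move_arm([
  {"hand": 0,"travel": [0,0,0],"twist": [0,0,0]},
  {"hand": 0,"travel": [0,0,0],"twist": [0,0,0]},
  {"hand": 0,"travel": [0,0,0],"twist": [0,0,0]},
  {"hand": 0,"travel": [0,0,0],"twist": [0,0,0]},
  {"hand": 0,"travel": [0,0,0],"twist": [0,0,0]},
])

```text
time: 13.47
position: [0.4953, 0.0422, 0.1619]
tool_rot: [1.0, 0.001, -0.001, 0.001]
ft_force: [-3.7, -1.5, 9.7]
grip_width: 0.0002
grip_force: 4.7
```

Emit:
move_arm([
  {"hand": 0,"travel": [0,0,0],"twist": [0,0,0]},
  {"hand": 0,"travel": [0,0,0],"twist": [0,0,0]},
  {"hand": 0,"travel": [0,0,0],"twist": [0,0,0]},
  {"hand": 0,"travel": [0,0,0],"twist": [0,0,0]},
  {"hand": 0,"travel": [0,0,0],"twist": [0,0,0]},
])

```text
time: 13.88
position: [0.4952, 0.0422, 0.1619]
tool_rot: [1.0, 0.001, -0.001, 0.001]
ft_force: [-3.7, -2.4, 9.4]
grip_width: 0.0001
grip_force: 4.7
```

Emit:
move_arm([
  {"hand": 0,"travel": [0,0,0],"twist": [0,0,0]},
  {"hand": 0,"travel": [0,0,0],"twist": [0,0,0]},
  {"hand": 0,"travel": [0,0,0],"twist": [0,0,0]},
  {"hand": 0,"travel": [0,0,0],"twist": [0,0,0]},
  {"hand": 0,"travel": [0,0,0],"twist": [0,0,0]},
])

```text
time: 14.3
position: [0.4953, 0.0422, 0.1619]
tool_rot: [1.0, 0.001, -0.001, 0.001]
ft_force: [-4.2, -2.9, 9.7]
grip_width: 0.0006
grip_force: 4.7
```

Emit:
move_arm([
  {"hand": 0,"travel": [0,0,0],"twist": [0,0,0]},
  {"hand": 0,"travel": [0,0,0],"twist": [0,0,0]},
  {"hand": 0,"travel": [0,0,0],"twist": [0,0,0]},
  {"hand": 0,"travel": [0,0,0],"twist": [0,0,0]},
  {"hand": 0,"travel": [0,0,0],"twist": [0,0,0]},
])

```text
time: 14.72
position: [0.4953, 0.0422, 0.1619]
tool_rot: [1.0, 0.001, -0.001, 0.002]
ft_force: [-3.2, -2.0, 9.5]
grip_width: 0.0007
grip_force: 4.7
```

Emit:
move_arm([
  {"hand": 0,"travel": [0,0,0],"twist": [0,0,0]},
  {"hand": 0,"travel": [0,0,0],"twist": [0,0,0]},
  {"hand": 0,"travel": [0,0,0],"twist": [0,0,0]},
  {"hand": 0,"travel": [0,0,0],"twist": [0,0,0]},
  {"hand": 0,"travel": [0,0,0],"twist": [0,0,0]},
])

```text
time: 15.13
position: [0.4953, 0.0422, 0.162]
tool_rot: [1.0, 0.001, -0.001, 0.002]
ft_force: [-3.1, -1.5, 8.9]
grip_width: 0.0005
grip_force: 4.7
```

Emit:
move_arm([
  {"hand": 0,"travel": [0,0,0],"twist": [0,0,0]},
  {"hand": 0,"travel": [0,0,0],"twist": [0,0,0]},
  {"hand": 0,"travel": [0,0,0],"twist": [0,0,0]},
  {"hand": 0,"travel": [0,0,0],"twist": [0,0,0]},
  {"hand": 0,"travel": [0,0,0],"twist": [0,0,0]},
])

```text
time: 15.55
position: [0.4953, 0.0422, 0.162]
tool_rot: [1.0, 0.001, -0.001, 0.001]
ft_force: [-3.0, -3.0, 8.8]
grip_width: 0.0002
grip_force: 4.7
```

Emit:
move_arm([
  {"hand": 0,"travel": [0,0,0],"twist": [0,0,0]},
  {"hand": 0,"travel": [0,0,0],"twist": [0,0,0]},
  {"hand": 0,"travel": [0,0,0],"twist": [0,0,0]},
  {"hand": 0,"travel": [0,0,0],"twist": [0,0,0]},
  {"hand": 0,"travel": [0,0,0],"twist": [0,0,0]},
])

```text
time: 15.97
position: [0.4953, 0.0422, 0.162]
tool_rot: [1.0, 0.001, -0.001, 0.001]
ft_force: [-3.5, -2.9, 9.7]
grip_width: 0.0001
grip_force: 4.7
```

Emit:
move_arm([
  {"hand": 0,"travel": [0,0,0],"twist": [0,0,0]},
  {"hand": 0,"travel": [0,0,0],"twist": [0,0,0]},
  {"hand": 0,"travel": [0,0,0],"twist": [0,0,0]},
  {"hand": 0,"travel": [0,0,0],"twist": [0,0,0]},
  {"hand": 0,"travel": [0,0,0],"twist": [0,0,0]},
])

```text
time: 16.38
position: [0.4953, 0.0422, 0.162]
tool_rot: [1.0, 0.001, -0.001, 0.001]
ft_force: [-3.6, -2.7, 8.9]
grip_width: 0.0002
grip_force: 4.7
```

The push held at about 9.3 N, which matches a level lever, for about 4 s. Handing in.

```bash
python3 -c "
from rig import robot
print(robot.hand_in())"
```

```text
the job is handed in; nothing more can be done
None
```

I pressed the bar, small and large keys in order, each to its stop. The job is handed in with the arm still pushing the lever down: by tip height and the 9 N push it is level, held about 4 s. I saw no contact with the stop key or bystanders, but took no pictures after the lever push, and hand-in returned no verdict.

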